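Lever the stuck punch out of its die

ROBOT

A 6-joint arm with a two-finger parallel gripper is mounted at the origin on the work surface. World frame = base frame: x ahead of the robot, y to its left, z up, the work surface at z = 0. Lengths are in m, angles in degrees, forces in N, time in s.
With the tool pointing down it reaches from about 0.4 to 0.825 m from the base axis. Payload 7 kg.
Tool frame: the origin (TCP) lies between the finger pads; the fingertips stand 19 mm ahead of it and the grasp point (between the pads) is the TCP; z points along the fingers, y is the line along which they close (so a half turn about z gives the same grasp; the last joint's range is limited). The gripper opens to 88 mm and grips with 3 to 60 N. Pads are 19 mm wide; open, the fingers measure 130 mm over their backs; the gripper's body (78 mm by 193 mm) begins 47 mm behind the grasp point.
Start: joints at [-53.967, 20.546, 0.682, 0, -70.136, -16.507], TCP at [0.226, -0.636, 0.246] pointing down, gripper open.
Joint ranges: [-176.03, 176.03], [-82.01, 121.73], [-58.28, 71.71], [-173.87, 95.51], [-174.79, -0.11], [-173.66, 173.66]. Speed limits (degrees/s): [136.94, 136.94, 172.46, 180, 180, 180].

INTERFACE

Orientations are given as [roll, pitch, yaw] about the fixed x, y, z axes, in that order (R = Rz(yaw) Ry(pitch) Rx(roll)).
In Python, from plant import get_obs, snapshot, close_job, spot_in, spot_point gives the robot as it stands.
- The arm moves only by the tool play_rows, never from a script. Its argument "plan" is a list of rows, each a list of 6 numbers: the shift along the tool's x, y, z in cm, then the turn, a rotation vector about the tool's x, y, z in degrees. A call has 1 to 20 rows; each row shifts and turns the commanded pose from where the row before left it, along the tool's axes as they then stand; what a row does not reach is not made up. A row lasts 1/12 s, in which the tool goes at most 41.7 mm and 7.16 degrees, less where a joint would pass 70% of its speed; a pose out of reach is approached as far as the arm can. A call is refused whole if a number of a shift passes 4.17 or a number of a turn 7.16, either way. A call with a gripper value outside its range is refused whole. "grip" is the finger opening in cm, from 0 to 8.76, set as the call begins (left out, the last holds). The fingers move at their own pace and stop on an object; the grip force is fixed at half the most. Time passes only in rows, so rows that do not move let the fingers close. It gives the time, the measured TCP pose, the force, the opening and the grip force at its end, in the units of the state.
- get_obs(): the state, without advancing time (a new reading comes with each control period).
- snapshot(name): name is "side" or "top" or "wrist"; returns a dict with "frame" (384x512x3 uint8, red, green, blue), "fx", "fy", "cx", "cy" (pixels), "position" and "attitude" of the camera in the world. Camera axes: x right, y down, z forward; pixel columns grow to the right and rows downward; lengths in m; the calibration is good to about 2 mm. A picture is of the moment at which its call begins. There is no depth.
- close_job(): hands the job in; it is judged then, once.
Trained networks look in the newest picture that a camera, given by its name, has taken for a name from the list of things; names that differ only in an ending like _2 or _b are one class to them, and where a whole thing is asked for, a point or a joint stands for the part that bears it (a point fixed in the world has none). Each returns a list of dicts, best first, with "score" (0 to 1); they miss things now and then, are a little off and sometimes report something else, mostly with a low value. They report only what shows in the picture. A call takes as long as a camera call. They do not tell look-alikes from the thing itself.
- spot_in(camera, thing): "position" ([x, y, z] in m, in world coordinates, good to about 4 mm: the middle of the surface that is visible of it).
- spot_point(camera, thing): "position" ([x, y, z] in m, in world coordinates, good to about 4 mm: a listed point, or the origin of a listed thing).
The state is a dict: "clock": time; "joint_pos": joint angles; "qvel": joint speeds; "tau": joint torques, N m; "tool_pos": TCP position; "orientation": TCP orientation; "force": force on the tool from outside, world axes, zero at the start; "moment": the same for the moment, N m; "opening": finger opening in m; "gripper_force": force on a finger pad.
Only numpy, scipy, OpenCV 4.12 (cv2) and the standard library are available. Lean on these libraries where they do the work, as an engineer would, in place of code of your own. Each camera call takes 0.05 s, during which the arm holds its last target. There are 200 camera calls.

TASK

The punch with the blue head is stuck in its die block. Take the pry bar from its cradle, set the tip under the rim of the blue head with the bar lying across that block's fulcrum ridge, and lever the punch up until it stands at least a centimetre higher than before. Then let go of the bar (it may stay where it comes to rest); do not touch the blue punch with the gripper, and leave the yellow-headed punch down in its die.

Things in the scene. Friction and masses are not known exactly. Their poses are not given: they have to be found in the camera images.
- bar_grip (a point): Loose pry bar, 240 mm, 0.23 kg, level in a black cradle, tip away from the robot. Orange handle 100 x 20 (y) x 18 mm (z), then a straight blade. Point: on the centre line, half-way up, 25 mm behind the handle's front, 75 mm ahead of its rear end, 15 mm behind the centre of mass, 50 mm up; grasp here (supports about 50 mm behind, 99 mm ahead). x to the tip, z up.
- bar_tip (a point): End of the pry bar's steel blade, half-way up; 165 mm ahead of bar_grip (+x), same axes. The blade is flat and straight, 140 mm long, 14 mm wide (y), 5 mm thick (z), and sits at the handle's mid-height.
- die_blue: Fixed die station of the blue-headed punch. Origin on the table under the punch's axis; z up, -x from the punch to the fulcrum (roughly towards the robot). Steel block 86 x 96 mm, top at 86 mm. A base plate 14 mm thick reaches from x = -105 to +45 mm, 60 mm either side; nearer the robot the table is free, so the bar's handle can go down there.
- fulcrum_blue (a point): Middle of the top line of the blue station's fulcrum: a rounded steel ridge along y, at x = -82 mm in die_blue's frame, 100 mm above the table. A grey cheek 35 mm to either side stands 13 mm higher than the ridge; the bar goes in between the cheeks, above the ridge, along +x. Same axes as die_blue.
- punch_blue (a joint): Rise of the blue-headed punch out of its die, m: 0 = fully home, up to 0.04. A tight sliding fit: about 17 N upward under the rim moves it, and it stays at the height where it is left.
- rim_blue (a point): Centre of the blue head: a level disc 70 mm across, 12 mm thick, on a 28 mm steel shank. Point half-way up the disc, 122 mm above the table when home. The rim's underside is then 116 mm above the table (16 mm above the ridge, 30 mm above the block); it overhangs the shank by 21 mm all round.
- die_yellow: The other die station, same make and same axes, with the yellow-headed punch; leave it alone. Which station stands where varies.
- punch_yellow (a joint): Rise of the yellow-headed punch, m: 0 = fully home; it must stay there.
There are look-alikes about, which are no part of the job. What is shaped like the part that bears bar_grip but brown or turquoise is not meant.

How it is judged:
By the outcome, as a careful person would: the job done as asked, in the order asked, and still so for the second after the job is handed in, with the robot touching nothing.
It also fails if it takes over 45 s, if anything falls off the work surface, if the arm or the gripper's body presses on something with over 40 N, if the wrist force passes 120 N, or if a joint passes its speed limit or range.

## Working session

There is one attempt and no reset: what is moved stays moved. The work goes in short steps, Python scripts to look and compute and a tool call to move; the robot and the scene stay as the last step left them, time stands still between calls to the robot, and variables do not carry over. Pictures are saved under pics/ and viewed, at most 10 in all, crops included, and the job is handed in when it is done.

Besides the shell and the picture viewer there is one more tool, called after ">>>" by a JSON object that holds its "name" and its "arguments", one argument or row to a line. play_rows: Moves the arm, as the interface text tells. Its arguments: {"type":"object","properties":{"plan":{"type":"array","items":{"type":"array","items":{"type":"number"}}},"grip":{"type":"number"}},"required":["plan"]}

```bash
mkdir -p pics; ls; cat > h.py <<'E'
from plant import *
import numpy as np, cv2
from scipy.spatial.transform import Rotation as R
np.set_printoptions(precision=4, suppress=True)
def save(s,f,crop=None,scale=1):
    im=s["frame"][:,:,::-1]
    if crop: im=im[crop[1]:crop[3],crop[0]:crop[2]]
    cv2.imwrite(f"pics/{f}.png",cv2.resize(im,None,fx=scale,fy=scale,interpolation=cv2.INTER_CUBIC))
def Rc(s):
    a=np.array(s["attitude"],float)
    return a if a.shape==(3,3) else (R.from_quat(a).as_matrix() if a.size==4 else R.from_euler("xyz",a,degrees=True).as_matrix())
def proj(s,p):
    c=Rc(s).T@(np.array(p)-s["position"]); return np.array([s["fx"]*c[0]/c[2]+s["cx"],s["fy"]*c[1]/c[2]+s["cy"]])
def ray(s,u,v,z):
    d=Rc(s)@np.array([(u-s["cx"])/s["fx"],(v-s["cy"])/s["fy"],1]); o=np.array(s["position"]); return o+d*(z-o[2])/d[2]
E
python3 - <<'E'
from h import *
print(get_obs())
ims=[]
for c in ["side","top"]:
    s=snapshot(c); ims.append(s["frame"]); print(c,s["fx"],s["cx"],s["cy"],s["position"],s["attitude"])
    for t in ["bar_grip","bar_tip","die_blue","fulcrum_blue","rim_blue","die_yellow"]:
        print(t,[(np.round(d["position"],4),round(d["score"],2),proj(s,d["position"]).round()) for d in spot_point(c,t)][:4])
    save(s,c+"0",scale=1.5)
E
```

```text
pics
{'clock': 0.0, 'joint_pos': array([-53.9657,  20.5898,   0.6335,  -0.0187, -70.1364, -16.5068]), 'qvel': array([-0.024 ,  0.0083, -0.0252,  0.0065, -0.0626,  0.0351]), 'tau': array([ -0.0004, -58.2714,  29.3048,   6.9969,   0.0069,  -0.0002]), 'tool_pos': array([ 0.2254, -0.6358,  0.2446]), 'orientation': array([ 179.9061,   -0.0094, -160.4789]), 'force': array([-0.0046,  0.8576,  0.4272]), 'moment': array([ 0.0161,  0.0047, -0.0328]), 'gripper_force': 0.0, 'opening': 0.0876789312650129}
side 367.5261054303044 249.49847329821517 194.77956548396688 [0.0597 0.6776 0.6578] [-122.7565   -0.2701 -149.662 ]
bar_grip [(array([ 0.3353, -0.0899,  0.0098]), 0.62, array([302., 235.])), (array([ 0.3523, -0.3948,  0.0076]), 0.61, array([333., 185.]))]
bar_tip [(array([ 0.6723, -0.286 ,  0.0494]), 0.86, array([237., 165.])), (array([ 0.3806, -0.2472,  0.005 ]), 0.69, array([309., 204.]))]
die_blue [(array([0.6232, 0.2029, 0.0021]), 0.82, array([152., 263.])), (array([ 0.6725, -0.2832,  0.0522]), 0.57, array([236., 164.]))]
fulcrum_blue [(array([0.5436, 0.1803, 0.1021]), 0.73, array([178., 238
[... 275 characters left out ...]
_grip [(array([ 0.5088, -0.2885,  0.049 ]), 0.92, array([343., 194.])), (array([ 0.3295, -0.0886,  0.0153]), 0.88, array([258., 267.])), (array([ 0.356 , -0.3945,  0.0111]), 0.56, array([383., 258.]))]
bar_tip [(array([ 0.6704, -0.2836,  0.0513]), 0.97, array([342., 126.])), (array([ 0.38  , -0.2457,  0.0019]), 0.96, array([322., 247.])), (array([ 0.2404, -0.5133,  0.0034]), 0.7, array([430., 305.]))]
die_blue [(array([0.6177, 0.1985, 0.0022]), 0.71, array([144., 148.]))]
fulcrum_blue [(array([0.547 , 0.1796, 0.1019]), 0.69, array([142., 173.]))]
rim_blue [(array([0.6231, 0.2009, 0.1224]), 0.61, array([131., 138.]))]
die_yellow [(array([ 0.6339, -0.0111,  0.0005]), 0.7, array([228., 143.]))]
```

View pics/side0.png

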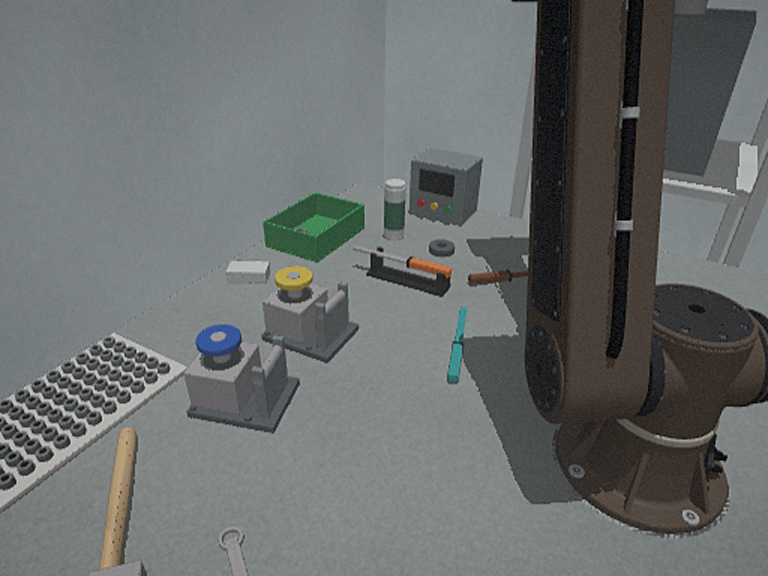

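View pics/top0.png

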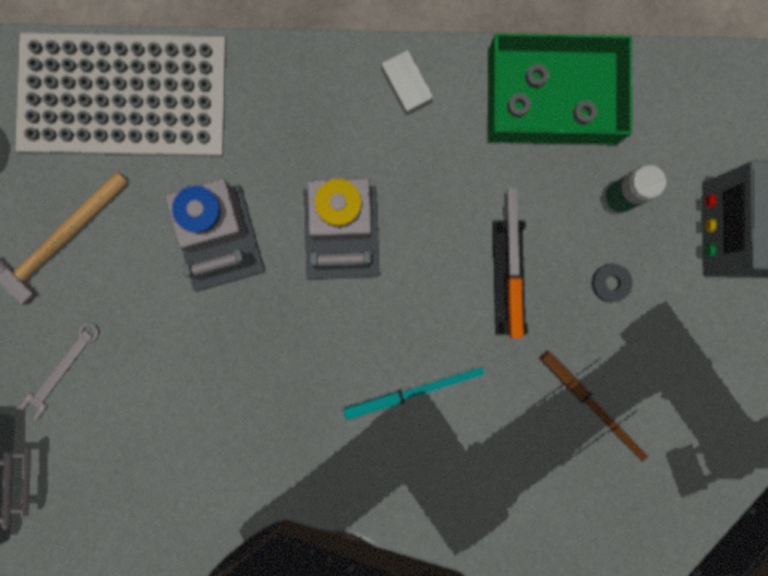

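Blue die is at about (195,210) in the scaled top picture and yellow at (338,203). Bar candidates in the same picture are:
- orange in the black cradle, (515,300)
- turquoise on the table, (375,410)
- brown on the table, (565,370)

By the description I choose the orange one in the cradle. I'll move above it and check with a close wrist picture.

>>> {"name": "play_rows", "arguments": {
  "plan": [
    [0, 0, 0, 0, 0, 5.9],
    [0, 0, 0, 0, 0, 5.9],
    [0, 0, 0, 0, 0, 5.9],
    [-2.45, 2.8, 0.3, 0, 0, 0],
    [-2.45, 2.8, 0.3, 0, 0, 0],
    [-2.45, 2.8, 0.3, 0, 0, 0],
    [-2.45, 2.8, 0.3, 0, 0, 0],
    [-2.45, 2.8, 0.3, 0, 0, 0],
    [-2.45, 2.8, 0.3, 0, 0, 0],
    [-2.45, 2.8, 0.3, 0, 0, 0],
    [-2.45, 2.8, 0.3, 0, 0, 0],
    [-2.45, 2.8, 0.3, 0, 0, 0],
    [-2.45, 2.8, 0.3, 0, 0, 0],
    [-2.45, 2.8, 0.3, 0, 0, 0],
    [-2.45, 2.8, 0.3, 0, 0, 0],
    [0, 0, 0, 0, 0, 0],
    [0, 0, 0, 0, 0, 0]
  ],
  "grip": 8.7
}}

```text
clock: 2.12
tool_pos: [0.5099, -0.2893, 0.2094]
orientation: [180.0, -0.0, -178.0]
force: [-0.0, -0.2, 0.3]
opening: 0.0871
gripper_force: 0.0
```

```bash
python3 - <<'E'
from h import *
o=get_obs(); print(o["clock"],o["joint_pos"],o["tool_pos"],o["orientation"],o["force"])
for c in ["wrist","top","side"]:
    s=snapshot(c); print(c,s["position"],s["attitude"])
    for t in ["bar_grip","bar_tip","die_blue","fulcrum_blue","rim_blue"]:
        print(t,[(np.round(d["position"],4),round(d["score"],2),proj(s,d["position"]).round()) for d in spot_point(c,t)][:4])
    if c=="wrist": save(s,c+"1",scale=1.2)
E
```

```text
2.1167 [-10.4718  13.7701 -13.8197  -0.0016 -62.4258 -77.5084] [ 0.5099 -0.2893  0.2094] [ 179.9952   -0.0149 -177.9809] [-0.0386 -0.1981  0.2668]
wrist [ 0.43   -0.2922  0.3498] [163.1455   0.0158  92.0604]
bar_grip [(array([ 0.5085, -0.291 ,  0.0522]), 0.93, array([250., 184.])), (array([ 0.3552, -0.3972,  0.012 ]), 0.78, array([141.,   8.]))]
bar_tip [(array([ 0.6732, -0.2802,  0.0496]), 0.96, array([255., 329.])), (array([ 0.382 , -0.2486,  0.003 ]), 0.91, array([298.,  48.]))]
die_blue []
fulcrum_blue []
rim_blue []
top [ 0.4437 -0.0564  1.1871] [-177.15     -0.8296  -89.263 ]
bar_grip [(array([ 0.3566, -0.3959,  0.0116]), 0.91, array([384., 257.]))]
bar_tip [(array([ 0.2425, -0.5138,  0.002 ]), 0.94, array([430., 304.])), (array([ 0.3791, -0.2443,  0.0023]), 0.38, array([321., 247.]))]
die_blue [(array([0.6168, 0.2013, 0.0042]), 0.88, array([142., 149.]))]
fulcrum_blue [(array([0.546 , 0.1799, 0.1051]), 0.59, array([141., 173.]))]
rim_blue [(array([0.6232, 0.2006, 0.1241]), 0.59, array([131., 138.]))]
side [0.0597 0.6776 0.6578] [-122.7565   -0.2701 -149.662 ]
bar_grip [(array([0.6214, 0.205 , 0.1166]), 0.71, array([145., 228.])), (array([ 0.3537, -0.3949,  0.0084]), 0.65, array([333., 185.])), (array([ 0.3324, -0.0883,  0.005 ]), 0.64, array([303., 237.])), (array([ 0.5096, -0.2889,  0.054 ]), 0.53, array([279., 175.]))]
bar_tip [(array([ 0.669 , -0.2822,  0.0511]), 0.9, array([237., 165.])), (array([ 0.2377, -0.5167,  0.0032]), 0.82, array([376., 179.])), (array([ 0.3828, -0.247 ,  0.0041]), 0.64, array([308., 204.]))]
die_blue [(array([0.6243, 0.2004, 0.0022]), 0.64, array([152., 262.]))]
fulcrum_blue [(array([0.5425, 0.1808, 0.1024]), 0.61, array([178., 238.]))]
rim_blue [(array([0.6226, 0.2039, 0.1209]), 0.56, array([145., 227.]))]
```

View wrist.

View pics/wrist1.png

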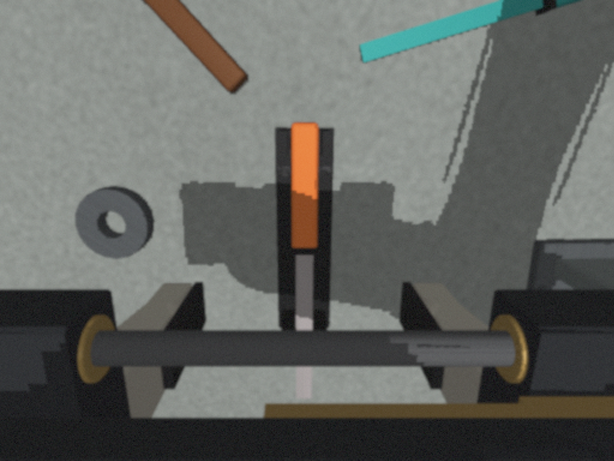

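The picture shows the orange handle in the cradle: front edge at about (305,248), rear edge at (306,124), lined up between the fingers. The turquoise and brown look-alikes lie apart on the table, so this is the right bar. Next I compute the exact grasp offset.

```bash
python3 - <<'E'
from h import *
s=snapshot("wrist")
h=cv2.cvtColor(s["frame"],cv2.COLOR_RGB2HSV)
m=((h[...,0]<18)&(h[...,0]>5)&(h[...,1]>200)&(h[...,2]>90)).astype(np.uint8)
m[:, :235]=0; m[:, 275:]=0; m[230:]=0; m[:98]=0
v,u=np.nonzero(m); print(u.min(),u.max(),v.min(),v.max(),m.sum())
for vv in range(104,206,20):
    q=u[v==vv]; print(vv,q.min(),q.max(), ray(s,q.mean()+.0,vv,.059))
print("front",ray(s,254,v.max()+.5,.059),"rear top",ray(s,254.5,v.min()-.5,.059))
E
```

```text
252 252 191 191 1Traceback (most recent call last):
  File "<stdin>", line 8, in <module>
    return umr_minimum(a, axis, None, out, keepdims, initial, where)
ValueError: zero-size array to reduction operation minimum which has no identity
```

```bash
python3 - <<'E'
from h import *
s=snapshot("wrist")
f=s["frame"].astype(int)
m=((f[...,0]-f[...,2])>70).astype(np.uint8)
m[:, :235]=0; m[:, 275:]=0; m[230:]=0; m[:90]=0
v,u=np.nonzero(m); print(u.min(),u.max(),v.min(),v.max(),m.sum())
for vv in range(106,206,20):
    q=u[v==vv]; print(vv,q.min(),q.max(), ray(s,q.mean(),vv,.059))
print("front",ray(s,254,v.max()+.5,.059),"rear top",ray(s,254.5,v.min()-.5,.059))
E
```

```text
244 266 103 207 2293
106 245 266 [ 0.4359 -0.2903  0.059 ]
126 244 266 [ 0.4528 -0.2901  0.059 ]
146 244 266 [ 0.4702 -0.2895  0.059 ]
166 245 266 [ 0.4883 -0.2884  0.059 ]
186 245 265 [ 0.5071 -0.2882  0.059 ]
front [ 0.5281 -0.2884  0.059 ] rear top [ 0.433  -0.2913  0.059 ]
```

>>> {"name": "play_rows", "arguments": {
  "plan": [
    [0, 0.07, 0, 0, 6.67, 0],
    [0, 0, 0, 0, 6.67, 0],
    [0, 0, 0, 0, 6.66, 0],
    [-0.65, 0, 1.88, 0, 0, 0],
    [-0.65, 0, 1.88, 0, 0, 0],
    [-0.65, 0, 1.88, 0, 0, 0],
    [-0.65, 0, 1.88, 0, 0, 0],
    [-0.65, 0, 1.88, 0, 0, 0],
    [-0.65, 0, 1.88, 0, 0, 0],
    [-0.65, 0, 1.88, 0, 0, 0],
    [-0.65, 0, 1.88, 0, 0, 0],
    [0, 0, 0, 0, 0, 0],
    [0, 0, 0, 0, 0, 0]
  ],
  "grip": 4.5
}}

```text
clock: 4.2
tool_pos: [0.5056, -0.2903, 0.0499]
orientation: [180.0, -20.1, -178.2]
force: [0.1, 0.5, 0.6]
opening: 0.0454
gripper_force: 0.0
```

>>> {"name": "play_rows", "arguments": {
  "plan": [
    [-0.1, 0.18, 0, 0, 0, 0],
    [0, 0, 0, 0, 0, 0],
    [0, 0, 0, 0, 0, 0],
    [0, 0, 0, 0, 0, 0],
    [0, 0, 0, 0, 0, 0],
    [0, 0, 0, 0, 0, 0],
    [0, 0, 0, 0, 0, 0],
    [0, 0, 0, 0, 0, 0],
    [0, 0, 0, 0, 0, 0]
  ],
  "grip": 0
}}

```text
clock: 4.95
tool_pos: [0.5075, -0.2885, 0.0509]
orientation: [-180.0, -20.0, -178.2]
force: [-0.9, 2.6, 6.9]
opening: 0.0197
gripper_force: 30.0
```

```bash
python3 - <<'E'
from h import *
o=get_obs(); print(o["clock"],o["joint_pos"],o["tool_pos"],o["orientation"],o["force"],o["opening"],o["gripper_force"])
s=snapshot("wrist")
for t in ["bar_grip","bar_tip"]:
    print(t,[(np.round(d["position"],4),round(d["score"],2)) for d in spot_point("wrist",t)][:3])
E
```

```text
4.95 [ -8.2242  32.7175 -11.8916   3.7981 -65.1036 -82.1205] [ 0.5075 -0.2885  0.0509] [-179.9768  -19.9522 -178.1508] [-0.8835  2.5822  6.8661] 0.019651477568529047 30.00055432319641
bar_grip [(array([ 0.5053, -0.2919,  0.0531]), 0.9)]
bar_tip [(array([ 0.3787, -0.2469, -0.0015]), 0.92)]
```

>>> {"name": "play_rows", "arguments": {
  "plan": [
    [0.64, 0, -1.76, 0, 0, 0],
    [1.28, 0, -3.53, 0, 0, 0],
    [1.28, 0, -3.53, 0, 0, 0],
    [1.28, 0, -3.53, 0, 0, 0],
    [0.64, 0, -1.76, 0, 0, 0],
    [0, 0, 0, 1.6, 0, -4.39],
    [0, 0, 0, 1.6, 0, -4.39],
    [0, 0, 0, 1.6, 0, -4.39],
    [-0.22, 1.9, -0.08, 0, 0, 0],
    [-0.22, 3.67, -0.08, 0, 0, 0],
    [-0.22, 3.67, -0.08, 0, 0, 0],
    [-0.22, 3.67, -0.08, 0, 0, 0],
    [-0.22, 3.67, -0.08, 0, 0, 0],
    [-0.22, 3.67, -0.08, 0, 0, 0],
    [-0.22, 3.67, -0.08, 0, 0, 0],
    [-0.22, 3.67, -0.08, 0, 0, 0],
    [-0.22, 3.67, -0.08, 0, 0, 0],
    [-0.22, 3.67, -0.08, 0, 0, 0],
    [-0.22, 3.67, -0.08, 0, 0, 0],
    [-0.22, 3.67, -0.08, 0, 0, 0]
  ]
}}

```text
clock: 6.77
tool_pos: [0.4177, 0.1274, 0.1999]
orientation: [180.0, -20.0, -164.2]
force: [0.6, 0.2, -3.0]
opening: 0.0198
gripper_force: 30.0
```

>>> {"name": "play_rows", "arguments": {
  "plan": [
    [0, 1.0, 0, 0, 0, 0],
    [0, 0.8, 0, 0, 0, 0],
    [0, 0, 0, 0, 0, 0],
    [0, 0, 0, 0, 0, 0]
  ]
}}

```text
clock: 7.1
tool_pos: [0.4137, 0.1427, 0.1999]
orientation: [-180.0, -20.0, -164.2]
force: [0.4, -0.6, -2.8]
opening: 0.0199
gripper_force: 30.0
```

```bash
python3 - <<'E'
from h import *
o=get_obs(); print(o["clock"],o["joint_pos"],o["tool_pos"],o["orientation"],o["force"],o["opening"],o["gripper_force"])
for c in ["wrist","top","side"]:
    s=snapshot(c)
    for t in ["bar_grip","bar_tip","die_blue","fulcrum_blue","rim_blue"]:
        print(c,t,[(np.round(d["position"],4),round(d["score"],2),proj(s,d["position"]).round()) for d in spot_point(c,t)][:2])
    if c=="wrist": save(s,"wrist2",scale=1.2)
    if c=="top": save(s,"top2",(80,80,280,230),4)
E
```

```text
7.1 [  38.1743   12.9364  -16.212    -7.5801  -79.5934 -109.7208] [0.4137 0.1427 0.1999] [-179.9735  -20.0372 -164.1541] [ 0.4199 -0.5573 -2.7873] 0.019908987083511128 29.990590810775757
wrist bar_grip [(array([0.4155, 0.1421, 0.2   ]), 0.73, array([249., 275.])), (array([ 0.328 , -0.0911,  0.0119]), 0.69, array([ 66., 104.]))]
wrist bar_tip []
wrist die_blue []
wrist fulcrum_blue []
wrist rim_blue []
top bar_grip [(array([ 0.356 , -0.3923,  0.0087]), 0.97, array([382., 258.])), (array([0.413 , 0.1438, 0.1972]), 0.92, array([148., 234.]))]
top bar_tip [(array([ 0.2406, -0.513 ,  0.0013]), 0.77, array([430., 305.])), (array([ 0.3792, -0.2445,  0.0032]), 0.73, array([322., 247.]))]
top die_blue [(array([0.6167, 0.2021, 0.0026]), 0.7, array([142., 149.]))]
top fulcrum_blue [(array([0.5458, 0.1771, 0.1019]), 0.56, array([143., 173.]))]
top rim_blue [(array([0.621 , 0.2054, 0.1247]), 0.89, array([129., 139.])), (array([0.6187, 0.2041, 0.0016]), 0.58, array([141., 148.]))]
side bar_grip [(array([ 0.3335, -0.0895,  0.007 ]), 0.86, array([303., 236.])), (array([0.4185, 0.1442, 0.2032]), 0.71, array([230., 211.]))]
side bar_tip [(array([0.5727, 0.1875, 0.1988]), 0.81, array([161., 202.])), (array([ 0.2378, -0.5138,  0.0004]), 0.81, array([376., 181.]))]
side die_blue [(array([0.6224, 0.2034, 0.0015]), 0.93, array([152., 264.]))]
side fulcrum_blue [(array([0.5403, 0.1785, 0.1016]), 0.92, array([179., 238.]))]
side rim_blue [(array([0.6215, 0.2047, 0.1197]), 0.93, array([145., 227.]))]
```

```bash
python3 - <<'E'
from h import *
D=np.array([.6212,.2025]); yaw=np.radians(16)
def w(x,y,z): return [D[0]+x*np.cos(yaw)-y*np.sin(yaw),D[1]+x*np.sin(yaw)+y*np.cos(yaw),z]
def draw(s,crop,k):
    im=cv2.resize(s["frame"][crop[1]:crop[3],crop[0]:crop[2],::-1],None,fx=k,fy=k,interpolation=cv2.INTER_CUBIC)
    def pl(P,c): cv2.polylines(im,[np.array([((proj(s,p)-crop[:2]+.5)*k).round() for p in P],np.int32)],True,c,1)
    pl([w(a,b,.014) for a,b in [(-.105,-.06),(-.105,.06),(.045,.06),(.045,-.06)]],(0,255,0))
    pl([w(a,b,.086) for a,b in [(-.043,-.048),(-.043,.048),(.043,.048),(.043,-.048)]],(0,0,255))
    pl([w(.035*np.cos(t),.035*np.sin(t),.128) for t in np.linspace(0,6.28,40)],(0,255,255))
    pl([w(-.082,-.035,.1),w(-.082,.035,.1)],(255,0,255))
    return im
a=draw(snapshot("top"),(90,90,210,190),6); b=draw(snapshot("side"),(100,190,250,300),5)
cv2.imwrite("pics/ovt.png",a[:,:720]); cv2.imwrite("pics/ovs.png",b)
E
```

```text
(no output)
```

View pics/ovt.png

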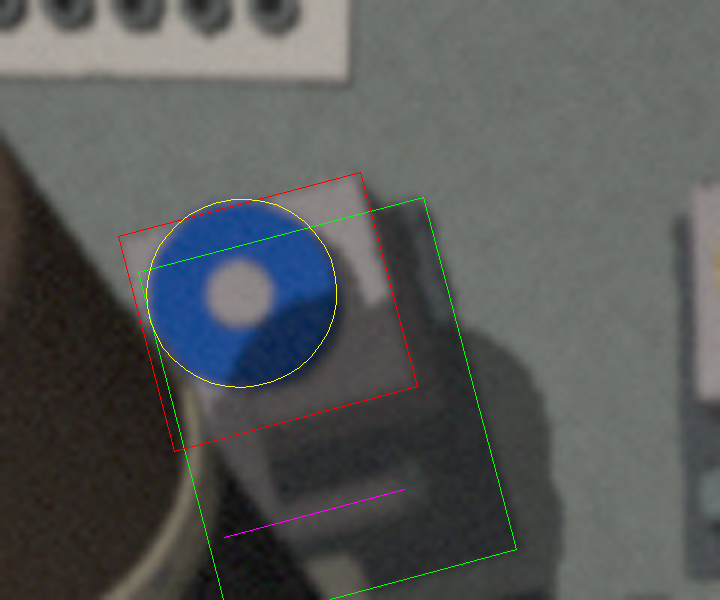

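View pics/ovs.png

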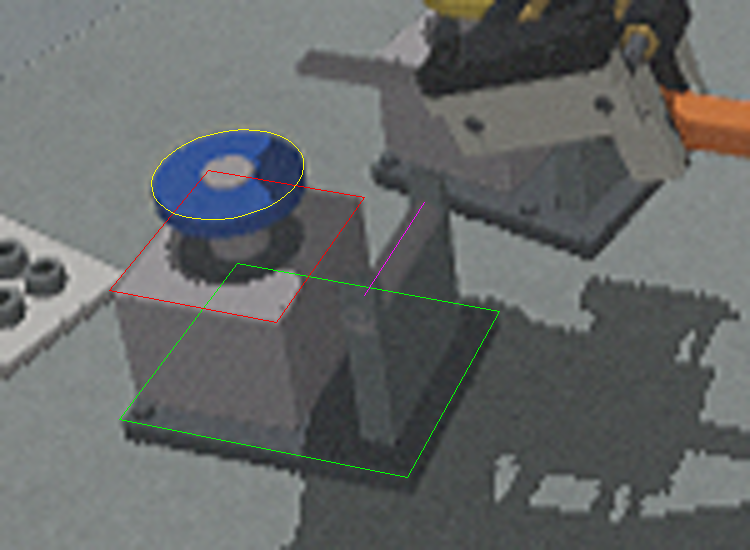

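The overlay fits the picture closely: blue rim centre at (240,293) in the top crop, ridge line between the cheeks. The bar is level and centred on the fulcrum slot. Now I lower it.

>>> {"name": "play_rows", "arguments": {
  "plan": [
    [-0.5, 0, 1.4, 0, 0, 0],
    [-0.8, 0, 2.2, 0, 0, 0],
    [-0.8, 0, 2.2, 0, 0, 0],
    [-0.7, 0, 1.85, 0, 0, 0],
    [-0.34, 0, 0.9, 0, 0, 0],
    [0, 0, 0, 0, 0, 0],
    [0, 0, 0, 0, 0, 0]
  ]
}}

```text
clock: 8.68
tool_pos: [0.4143, 0.1432, 0.1093]
orientation: [-180.0, -20.0, -164.2]
force: [-0.3, -0.8, -2.4]
opening: 0.0196
gripper_force: 30.0
```

```bash
python3 - <<'E'
from h import *
o=get_obs(); print(o["clock"],o["tool_pos"],o["orientation"],o["force"])
s=snapshot("side"); save(s,"side3",(100,190,250,300),5)
for t in ["bar_grip","bar_tip"]: print(t,[(np.round(d["position"],4),round(d["score"],2),proj(s,d["position"]).round()) for d in spot_point("side",t)][:3])
p=o["tool_pos"]+.165*np.array([np.cos(np.radians(15.85)),np.sin(np.radians(15.85)),0]); q=(proj(s,p)-[100,190]+.5)*5; print("pred tip px in crop",q)
E
```

```text
8.6833 [0.4143 0.1432 0.1093] [-179.9577  -20.0319 -164.1515] [-0.274  -0.789  -2.3807]
bar_grip [(array([0.4144, 0.1428, 0.1133]), 0.8, array([232., 244.])), (array([ 0.352 , -0.3958,  0.0075]), 0.62, array([333., 185.])), (array([ 0.3327, -0.091 ,  0.0083]), 0.51, array([303., 235.]))]
bar_tip [(array([ 0.38  , -0.2468,  0.0018]), 0.72, array([309., 205.])), (array([ 0.2351, -0.5151,  0.0008]), 0.68, array([376., 180.])), (array([0.5721, 0.1899, 0.1066]), 0.6, array([166., 235.]))]
pred tip px in crop [330.6054 220.1031]
```

View pics/side3.png

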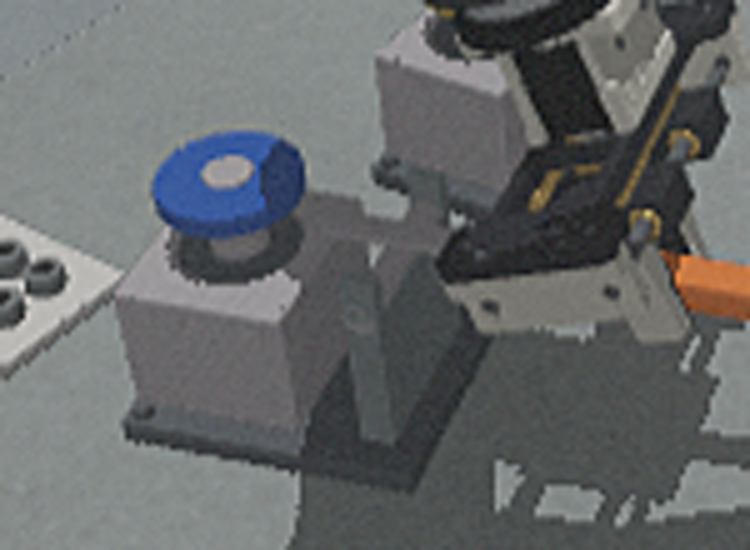

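The side picture shows the blade in the slot between the cheeks, with its tip at about (330,220), just outside the rim edge and below it. I'll slide it in under the rim.

>>> {"name": "play_rows", "arguments": {
  "plan": [
    [-0.75, 0, -0.27, 0, 0, 0],
    [-0.75, 0, -0.27, 0, 0, 0],
    [-0.75, 0, -0.27, 0, 0, 0],
    [-0.6, 0, -0.22, 0, 0, 0],
    [-0.15, 0, -0.05, 0, 0, 0],
    [0, 0, 0, 0, 0, 0],
    [0, 0, 0, 0, 0, 0]
  ]
}}

```text
clock: 9.42
tool_pos: [0.4446, 0.1517, 0.1087]
orientation: [-180.0, -20.0, -164.2]
force: [0.6, -0.5, -2.6]
opening: 0.0195
gripper_force: 30.0
```

```bash
cat > lev.py <<'E'
import numpy as np,sys
R=np.radians
def G(a,tx,b=.001):
    a=R(a); n=np.array([-np.sin(a),np.cos(a)]); d=np.array([np.cos(a),np.sin(a)])
    P=np.array([-.082,.100-b])+.0025*n; L=(tx-P[0])/d[0]
    return P-(.165-L)*d, P+L*d+.0025*n
def rows(g,lean,angs,txs):
    # lean: forward lean of the tool now, deg; g: TCP in die x,z; prints rows (cm,deg)
    a0=20-lean
    for a,tx in zip(angs,txs):
        t,tip=G(a,tx); d=(t-g)*100; l=R(20-a0)
        print([round(-d[0]*np.cos(l)+d[1]*np.sin(l),2),0,round(-d[0]*np.sin(l)-d[1]*np.cos(l),2),0,round(-(a-a0),2),0],"G",t.round(4),"rise",(tip[1]-.116).round(4))
        g=t; a0=a
E
python3 - <<'E'
from lev import *
rows(np.array([-.1838,.1087]),20,[0,3,6,9,12,15,18,21,24,27],np.linspace(-.019,-.0225,10))
E
```

```text
[np.float64(-0.23), 0, np.float64(0.68), 0, 0, 0] G [-0.184   0.1015] rise -0.012
[np.float64(-0.17), 0, np.float64(0.51), 0, -3, 0] G [-0.1842  0.0961] rise -0.0087
[np.float64(-0.18), 0, np.float64(0.5), 0, -3, 0] G [-0.1839  0.0908] rise -0.0055
[np.float64(-0.2), 0, np.float64(0.5), 0, -3, 0] G [-0.1831  0.0855] rise -0.0022
[np.float64(-0.22), 0, np.float64(0.49), 0, -3, 0] G [-0.1819  0.0803] rise 0.0011
[np.float64(-0.23), 0, np.float64(0.48), 0, -3, 0] G [-0.1803  0.0752] rise 0.0044
[np.float64(-0.25), 0, np.float64(0.47), 0, -3, 0] G [-0.1783  0.0704] rise 0.0077
[np.float64(-0.27), 0, np.float64(0.46), 0, -3, 0] G [-0.1758  0.0657] rise 0.0112
[np.float64(-0.28), 0, np.float64(0.44), 0, -3, 0] G [-0.1728  0.0613] rise 0.0147
[np.float64(-0.3), 0, np.float64(0.43), 0, -3, 0] G [-0.1695  0.0572] rise 0.0184
```

>>> {"name": "play_rows", "arguments": {
  "plan": [
    [-0.1, 0, 0.3, 0, 0, 0],
    [-0.13, 0, 0.38, 0, 0, 0],
    [-0.17, 0, 0.51, 0, -3, 0],
    [-0.18, 0, 0.5, 0, -3, 0],
    [-0.2, 0, 0.5, 0, -3, 0],
    [0, 0, 0, 0, 0, 0],
    [0, 0, 0, 0, 0, 0]
  ]
}}

```text
clock: 10.0
tool_pos: [0.4445, 0.1518, 0.0861]
orientation: [-180.0, -11.1, -164.1]
force: [0.1, 0.3, -2.3]
opening: 0.0199
gripper_force: 30.0
```

>>> {"name": "play_rows", "arguments": {
  "plan": [
    [-0.25, 0, 0.5, 0, -3, 0],
    [-0.25, 0, 0.5, 0, -3, 0],
    [0, 0, 0, 0, 0, 0],
    [0, 0, 0, 0, 0, 0]
  ]
}}

```text
clock: 10.33
tool_pos: [0.4472, 0.1522, 0.0752]
orientation: [-179.9, -5.2, -164.1]
force: [-6.1, -0.4, 3.0]
opening: 0.0198
gripper_force: 30.0
```

```bash
python3 - <<'E'
from h import *
o=get_obs(); print(o["tool_pos"],o["orientation"],o["force"],o["moment"])
s=snapshot("side"); save(s,"side4",(100,190,250,300),5)
for t in ["bar_grip","bar_tip","rim_blue"]: print(t,[(np.round(d["position"],4),round(d["score"],2)) for d in spot_point("side",t)][:3])
E
```

```text
[0.4472 0.1522 0.0752] [-179.9406   -5.2175 -164.1412] [-6.1114 -0.3978  2.994 ] [-0.4105  1.7258  0.0689]
bar_grip [(array([0.4506, 0.152 , 0.0789]), 0.91), (array([ 0.3332, -0.0913,  0.0098]), 0.66), (array([ 0.349 , -0.3944,  0.0113]), 0.53)]
bar_tip [(array([ 0.2362, -0.5149,  0.0001]), 0.88), (array([0.6001, 0.1955, 0.1234]), 0.81), (array([ 0.3806, -0.2457,  0.0019]), 0.58)]
rim_blue [(array([0.625 , 0.203 , 0.1302]), 0.89)]
```

View pics/side4.png

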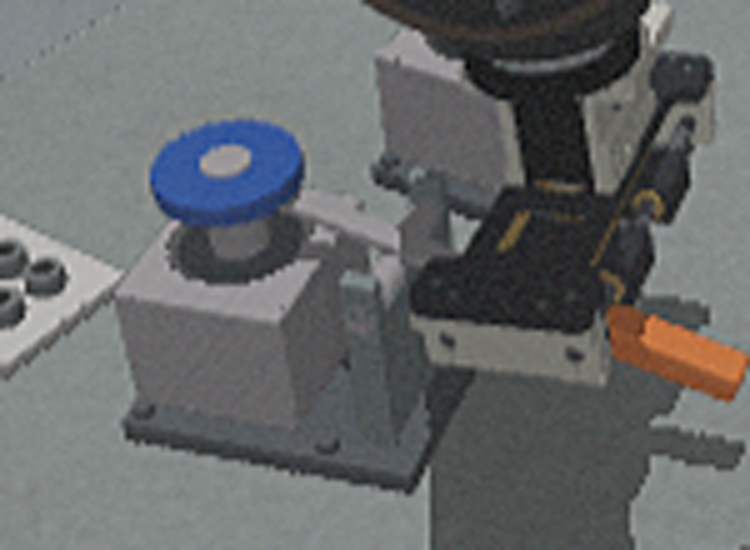

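The blue head has risen (its top went from y≈130 to 120 in the crop) with the blade under the rim. I'll continue and bear a little more on the ridge.

```bash
python3 - <<'E'
from lev import *
import lev
G0=G
lev.G=lambda a,tx: G0(a,tx,.0035)
d=np.array([.6212-.4472,.2025-.1522]); print(d@[np.cos(R(15.9)),np.sin(R(15.9))])
rows(np.array([-(d@[np.cos(R(15.9)),np.sin(R(15.9))]),.0752]),5.2,[15,18,21,24,27,29],[-.021,-.021,-.0215,-.022,-.0225,-.0225])
E
```

```text
0.18112313656179213
[np.float64(-0.1), 0, np.float64(0.24), 0, -0.2, 0] G [-0.1804  0.0727] rise 0.0018
[np.float64(-0.29), 0, np.float64(0.45), 0, -3, 0] G [-0.1779  0.068 ] rise 0.0053
[np.float64(-0.25), 0, np.float64(0.46), 0, -3, 0] G [-0.1755  0.0633] rise 0.0087
[np.float64(-0.27), 0, np.float64(0.45), 0, -3, 0] G [-0.1727  0.0588] rise 0.0122
[np.float64(-0.29), 0, np.float64(0.43), 0, -3, 0] G [-0.1695  0.0547] rise 0.0159
[np.float64(-0.24), 0, np.float64(0.27), 0, -2, 0] G [-0.1668  0.0523] rise 0.0185
```

>>> {"name": "play_rows", "arguments": {
  "plan": [
    [-0.1, 0, 0.24, 0, -0.2, 0],
    [-0.25, 0, 0.45, 0, -3, 0],
    [-0.25, 0, 0.45, 0, -3, 0],
    [-0.25, 0, 0.45, 0, -3, 0],
    [0, 0, 0, 0, 0, 0],
    [0, 0, 0, 0, 0, 0]
  ]
}}

```text
clock: 11.03
tool_pos: [0.4533, 0.1525, 0.0576]
orientation: [-179.8, 3.8, -164.2]
force: [-6.7, -4.7, -0.5]
opening: 0.0196
gripper_force: 30.0
```

```bash
python3 - <<'E'
from h import *
o=get_obs(); print(o["tool_pos"],o["orientation"],o["force"],o["moment"])
s=snapshot("side"); save(s,"side5",(100,190,250,300),5)
for t in ["bar_grip","bar_tip","rim_blue"]: print(t,[(np.round(d["position"],4),round(d["score"],2)) for d in spot_point("side",t)][:3])
E
```

```text
[0.4533 0.1525 0.0576] [-179.8143    3.788  -164.2311] [-6.7482 -4.6519 -0.4669] [-1.247   2.7076 -0.2494]
bar_grip [(array([0.4544, 0.1529, 0.0634]), 0.64), (array([ 0.3298, -0.0867,  0.0093]), 0.61), (array([ 0.351 , -0.3954,  0.0094]), 0.58)]
bar_tip [(array([ 0.3829, -0.2496,  0.004 ]), 0.84), (array([0.5939, 0.1934, 0.131 ]), 0.77), (array([ 0.2359, -0.5156,  0.0027]), 0.72)]
rim_blue [(array([0.6238, 0.2033, 0.1391]), 0.89), (array([0.4571, 0.1513, 0.0625]), 0.24)]
```

View pics/side5.png

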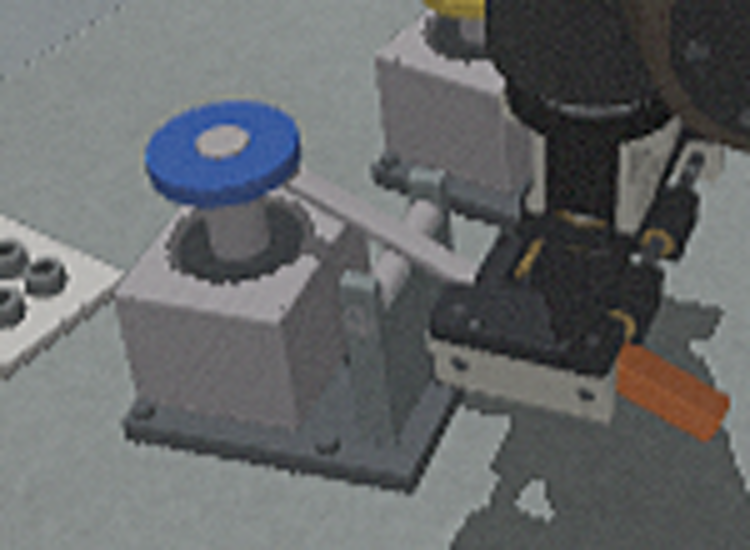

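The blue head is up about 17 mm: its top is at y≈101 against 130 at the start, and the network gives 0.139 against 0.120. The bar lies across the ridge. I release and retreat along the fingers.

>>> {"name": "play_rows", "arguments": {
  "plan": [
    [0, 0, 0, 0, 0, 0],
    [0, 0, 0, 0, 0, 0],
    [0, 0, 0, 0, 0, 0],
    [0, 0, 0, 0, 0, 0],
    [0, 0, 0, 0, 0, 0],
    [0, 0, 0, 0, 0, 0]
  ],
  "grip": 6
}}

```text
clock: 11.73
tool_pos: [0.4564, 0.1553, 0.059]
orientation: [180.0, 4.2, -164.2]
force: [-0.2, 0.5, 0.4]
opening: 0.0542
gripper_force: 0.0
```

>>> {"name": "play_rows", "arguments": {
  "plan": [
    [0, 0, -1, 0, 0, 0],
    [0, 0, -1.5, 0, 0, 0],
    [0, 0, -2, 0, 0, 0],
    [0, 0, -2.5, 0, 0, 0],
    [0, 0, -2.5, 0, 0, 0],
    [0, 0, -2.5, 0, 0, 0],
    [0, 0, -2, 0, 0, 0],
    [0, -2, -1, 0, 0, 0],
    [0, -3, 0, 0, 0, 0],
    [0, -3, 0, 0, 0, 0],
    [0, -3, 0, 0, 0, 0],
    [0, -3, 0, 0, 0, 0],
    [0, 0, 0, 0, 0, 0],
    [0, 0, 0, 0, 0, 0],
    [0, 0, 0, 0, 0, 0],
    [0, 0, 0, 0, 0, 0]
  ]
}}

```text
clock: 13.07
tool_pos: [0.4837, 0.018, 0.2085]
orientation: [-180.0, 4.2, -164.1]
force: [0.3, 0.6, -0.9]
opening: 0.0604
gripper_force: 0.0
```

```bash
python3 - <<'E'
from h import *
o=get_obs(); print(o["clock"],o["tool_pos"],o["orientation"],o["force"],o["moment"],o["opening"])
s=snapshot("side"); save(s,"side6",(90,150,290,300),4)
for t in ["bar_grip","bar_tip","rim_blue","die_yellow"]: print(t,[(np.round(d["position"],4),round(d["score"],2)) for d in spot_point("side",t)][:3])
E
```

```text
13.0667 [0.4837 0.018  0.2085] [-179.9977    4.2011 -164.1228] [ 0.3262  0.6067 -0.8555] [-0.0556  0.2377 -0.0112] 0.06040108062077387
bar_grip [(array([ 0.3544, -0.3951,  0.0072]), 0.87), (array([ 0.3344, -0.0878,  0.0085]), 0.76), (array([0.4536, 0.1498, 0.0649]), 0.56)]
bar_tip [(array([ 0.239 , -0.5167,  0.0014]), 0.84), (array([ 0.3842, -0.2474,  0.    ]), 0.77), (array([0.5953, 0.1934, 0.1299]), 0.65)]
rim_blue []
die_yellow [(array([ 0.6349, -0.0066,  0.0027]), 0.9)]
```

View pics/side6.png

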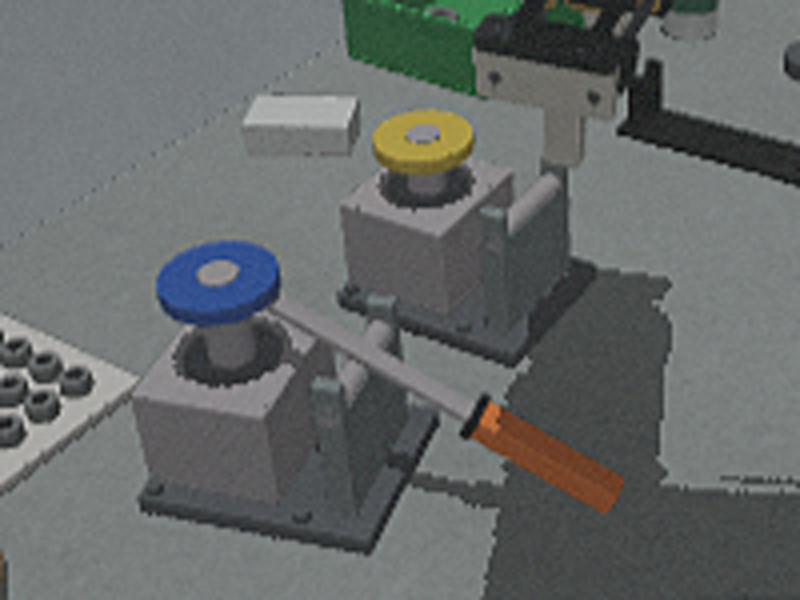

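The picture shows the blue head at (218,280) well up, with the bar resting on the ridge and its tip under the rim. The yellow head at (423,140) is down, and the gripper is clear of everything.

```bash
python3 -c "
from plant import *
print(close_job())"
```

```text
the job is handed in; nothing more can be done
None
```

I levered the blue punch up about 17 mm (camera estimate) with the pry bar and let go of the bar, which rests across the fulcrum ridge. The yellow punch is still down, and the job was handed in at about 13 s on the robot's clock.

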